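Load the gauge carrier into the measuring lane through its spring flap

ROBOT

A 6-joint arm with a two-finger parallel gripper is mounted at the origin on the work surface. World frame = base frame: x ahead of the robot, y to its left, z up, the work surface at z = 0. Lengths are in m, angles in rad, forces in N, time in s.
With the tool pointing down it reaches from about 0.425 to 0.925 m from the base axis. Payload 12.5 kg.
Tool frame: the origin (TCP) lies between the finger pads; the fingertips stand 17 mm ahead of it and the grasp point (between the pads) lies 2 mm behind it; z points along the fingers, y is the direction in which the jaws open and shut (so a half turn about z gives the same grasp; the last joint's range is limited). The gripper opens to 85 mm and grips with 20 to 120 N. Pads are 22 mm wide; open, the fingers measure 114 mm over their backs; the gripper's body (76 mm by 85 mm) begins 54 mm behind the grasp point. The pads swing forward as they close: fully open they stand 13 mm farther back than shut.
Start: joints at [1.235, 0.491, 1.559, -0, 1.092, -0.106], TCP at [0.142, 0.609, 0.248] pointing down, gripper open.
Joint ranges: [-3.1, 3.1], [-0.84, 2.19], [0.05, 2.79], [-1.13, 4.28], [0.06, 2.93], [-2.69, 2.69]. Speed limits (rad/s): [2.22, 2.22, 2.79, 3.14, 3.14, 3.14].

INTERFACE

Orientations are given as a rotation vector (axis times angle).
In Python, from rig import readout, eyes, ctrl, finder gives the robot as it stands.
- The arm moves only by the shell command python3 -m jog 'ROWS'. ROWS is JSON, a list of rows, each a list of 7 numbers: the shift along the tool's x, y, z in cm, then the turn, a rotation vector about the tool's x, y, z in degrees, then the gripper's target within -1 to 1 (fully open at 1, half-way at 0, shut at -1). In form: [[tx, ty, tz, ax, ay, az, gripper], ...]. A call has exactly 10 rows; each row shifts and turns the commanded pose from where the row before left it, along the tool's axes as they then stand; what a row does not reach is not made up. A row lasts 1/12 s, in which the tool goes at most 41.7 mm and 7.16 degrees, less where a joint would pass 70% of its speed; a pose out of reach is approached as far as the arm can. A call is refused whole if a number of a shift passes 4.17 or a number of a turn 7.16, either way. A call with a gripper value outside its range is refused whole. The fingers move at their own pace and stop on an object; the grip force is fixed at half the most. Time passes only in rows, so rows that do not move let the fingers close, or fill a call up. It gives the time, the measured TCP pose, the force and the opening at its end, in the units of the state.
- readout.get_state(): the state, without advancing time (a new reading comes with each control period).
- eyes.grab_frame(name): name is "scene" or "side" or "wrist"; returns (picture, depth): 384x512x3 uint8, blue, green, red; 384x512 float32, m along the optical axis (not along the pixel's ray), 0 where there is no reading.
- eyes.camera_info(name): a dict with "fx", "fy", "cx", "cy" (pixels), "k1" (the pictures are not rectified: a ray, as slopes to the right and down, at radius r is drawn at 1 + k1 r^2 times it, then the intrinsics apply), "origin" and "attitude" of the camera in the world. Camera axes: x right, y down, z forward; pixel columns grow to the right and rows downward; lengths in m; the calibration is good to about 2 mm. A picture is of the moment at which its call begins: read the wrist's pose just before it. camera_info takes no time and is no camera call; for the wrist camera it gives the pose at the moment of the call.
- ctrl.sign_off(): hands the job in, once; it reports no verdict.
Trained networks look in the newest picture that a camera, given by its name, has taken for a name from the list of things; names that differ only in an ending like _2 or _b are one class to them, and where a whole thing is asked for, a point or a joint stands for the part that bears it (a point fixed in the world has none). Each returns a list of dicts, best first, with "score" (0 to 1); they miss things now and then, are a little off and sometimes report something else, mostly with a low value. They report only what shows in the picture. A call takes as long as a camera call. They do not tell look-alikes from the thing itself.
- finder.find_in(camera, name): "extent" ([left, top, right, bottom] in pixels, round what is visible of it).
- finder.pinpoint(camera, name): "at" ([column, row] in pixels: a listed point, or the origin of a listed thing).
The state is a dict: "clock": time; "q": joint angles; "qvel": joint speeds; "joint_efforts": joint torques, N m; "tcp_pos": TCP position; "tcp_rot": TCP orientation; "ft_force": force on the tool from outside, world axes, zero at the start; "ft_torque": the same for the moment, N m; "opening": finger opening in m.
Only numpy, scipy, OpenCV 4.12 (cv2) and the standard library are available. Lean on these libraries where they do the work, as an engineer would, in place of code of your own. Each camera call takes 0.05 s, during which the arm holds its last target.

TASK

Pick up the steel gauge carrier by its upright handle, set it on the open front end of the measuring lane with its narrow nose towards the spring flap, and slide it in through the flap until its nose presses the rubber tip of the end stop back: press it home with about 10 newtons for a moment, never more than 20. Then let go and lift clear, leaving the carrier flat in the lane and still resting against the rubber tip, with the flap sprung shut behind it; leave the other tools on the bench alone.

Things in the scene. Friction and masses are not known exactly. Their poses are not given: they have to be found in the camera images.
- carrier: Loose steel gauge carrier, 80 mm long (its x) x 56 wide (y), block 20 high, 0.3 to 0.6 kg; it drags on the lane floor with 1.5 to 4.5 N, more if pressed down. Origin: centre of its underside, z up. Its narrow nose (34 wide, bevelled sides, underside sloping up from 0 at x = 8 to 10 at x = 34) ends 40 ahead of the origin (+x), its square tail 40 behind. A flat upright handle stands over the origin.
- handle (a point): Point on the carrier's dark flat handle, 60 mm above the carrier's underside, over its origin; axes as the carrier's. The handle is 28 along x, 12 thick along y and reaches from 20 to 72 above the underside: grip it across the 12, with the finger ends at least 35 above the underside.
- nose (a point): Middle of the carrier's flat nose face, 40 mm ahead of its origin and 15 above its underside; axes as the carrier's. This face meets the stop's rubber tip.
- bay: Fixed measuring lane, 86 mm wide. Origin: on the bench below the flap hinge, mid-width; x points the way in, z up. Floor 8 above the bench from x = -105 on. Inner part (x = -8 to 150): side walls 62 apart; clear roof strips, underside 36 and top 39 above the bench, leave a slot 34 wide for the handle. The carrier can enter only through the flap; fingers stay above the strips.
- front_end (a point): Middle of the lane's open front end, on its floor, 52 mm before the flap hinge (x = -52 of the lane); axes as the lane's. No roof here; a carrier centred here has its nose 12 mm before the flap. The low guide walls (top 24 above the bench) are 62 apart at x = -8, flare to about 80 apart at x = -70 and end there.
- flap (a joint): Angle (rad) of the spring flap door, a steel leaf 44 mm wide, 24 high, hinged across the floor at x = 0 of the lane. 0 = shut, upright; grows as it folds inwards; 1.57 = flat in a floor recess, the carrier sliding over it. It takes 1 to 4 N at the carrier to fold it; it shuts when the carrier's tail is more than 25 mm past the hinge.
- stop: Dark steel end-stop block across the lane's inner end, 30 mm long, 50 wide, 30 high. Origin: centre of its underside, on the lane floor at x = 192 of the lane; axes as the lane's. A set screw with a sprung rubber tip (16 diameter, 14 above the floor) points from it to the flap. How far it is out is not measured: the free tip face lies anywhere from x = 114 to 150.
- stop_axis (a point): Point on the set screw's axis at the middle of the stop block, 14 mm above the lane floor; it does not show how far the screw is out. The rubber tip's spring takes 2.2 N per mm and is solid after 5 mm (11 N); its damping adds 1.5 N for every 10 mm/s, so seat slowly. When let go, the carrier springs back 1 to 4 mm and stays resting against the tip.
- indicator_stand: Bystander: dial indicator on a magnetic base, base 50 x 58 x 55, 215 high, its dial up to 100 off the post; origin: centre of the base's underside.
- vee_block: Bystander: steel vee block 60 x 45 x 40; origin: centre of its underside.
- ring_gauge: Bystander: steel ring gauge, 60 outside, 28 bore, 22 high; origin: centre of its underside.
Mind the look-alikes: they are no part of the job. Several things have the shape of the carrier; the one meant has the colours described above.

How it is judged:
On the way, in this order (a step that is already met when the one before it is completed fails the run):
1. the carrier stands flat on the open front end of the lane, nose towards the flap (y of carrier in the frame of bay between -0.012 and 0.012 m and z of carrier in the frame of bay between 0.004 and 0.013 m and angle between the x axis of carrier and the x axis of bay, either way round below 0.15 rad and x of carrier in the frame of bay between -0.1 and -0.025 m and x of nose in the frame of bay above -0.0601 m), for 0.1 s.
2. the carrier goes in through the flap, folding it down (y of carrier in the frame of bay between -0.012 and 0.012 m and z of carrier in the frame of bay between 0.004 and 0.013 m and angle between the x axis of carrier and the x axis of bay, either way round below 0.15 rad and x of carrier in the frame of bay above -0.02 m and value of joint flap above 1 rad), for 0.1 s.
3. the carrier's nose presses the stop tip with more than 4 N (y of carrier in the frame of bay between -0.012 and 0.012 m and z of carrier in the frame of bay between 0.004 and 0.013 m and angle between the x axis of carrier and the x axis of bay, either way round below 0.15 rad and x of carrier in the frame of bay above 0.068 m and contact force between carrier and stop above 4 N), for 0.25 s.
At the end, for the whole second after the job is handed in: The carrier lies still and flat in the lane behind the flap, nose inwards (centre 68 to 120 mm and nose over 106 mm past the hinge, 12 mm of mid-lane, 0.15 rad of straight), still touching the rubber tip (over 0.1 N); the flap is shut to within 0.12 rad (y of carrier in the frame of bay between -0.012 and 0.012 m and z of carrier in the frame of bay between 0.004 and 0.013 m and angle between the x axis of carrier and the x axis of bay, either way round below 0.15 rad and x of carrier in the frame of bay between 0.068 and 0.12 m and x of nose in the frame of bay above 0.106 m and value of joint flap below 0.12 rad and contact force between carrier and stop above 0.1 N and linear speed of carrier below 0.01 m/s).
It fails at once if the stop is pressed with more than 20 N (contact force between carrier and stop above 20 N).
It fails at once if the carrier is tipped by more than 0.5 rad (angle between carrier's own z axis and vertical above 0.5 rad).
It fails at once if the indicator stand is moved by more than 15 mm (distance of indicator_stand from where it was at the start of the episode above 0.015 m).
It fails at once if the vee block is moved by more than 15 mm (distance of vee_block from where it was at the start of the episode above 0.015 m).
It fails at once if the ring gauge is moved by more than 15 mm (distance of ring_gauge from where it was at the start of the episode above 0.015 m).
It also fails if it takes over 48 s, if anything falls off the work surface, if the arm or the gripper's body presses on something with over 40 N, if the wrist force passes 120 N, or if a joint passes its speed limit or range.

## Working session

There is one attempt and no reset: what is moved stays moved. The work goes in short steps, Python scripts to look and compute and a shell command to move; the robot and the scene stay as the last step left them, time stands still between calls to the robot, and variables do not carry over. Pictures are saved under pics/ and viewed, and the job is handed in when it is done.

```bash
ls; mkdir -p pics; cat > h.py <<'E'
import numpy as np, cv2
from scipy.spatial.transform import Rotation as R
from rig import readout, eyes, ctrl, finder
def rot(a):
    a=np.array(a,float)
    if a.shape==(3,3): return a
    if a.size==4: return R.from_quat(a).as_matrix()
    return R.from_rotvec(a).as_matrix()
def ray(ci,u,v):
    K=np.array([[ci['fx'],0,ci['cx']],[0,ci['fy'],ci['cy']],[0,0,1.]])
    p=cv2.undistortPoints(np.array([[[u,v]]],float),K,np.array([ci['k1'],0,0,0.]))[0,0]
    return np.array([p[0],p[1],1.])
def onz(ci,u,v,z):
    d=rot(ci['attitude'])@ray(ci,u,v); o=np.array(ci['origin']); return o+d*(z-o[2])/d[2]
def bydepth(ci,u,v,dep):
    return np.array(ci['origin'])+rot(ci['attitude'])@(ray(ci,u,v)*dep)
def proj(ci,P):
    p=rot(ci['attitude']).T@(np.array(P,float)-np.array(ci['origin'])); x,y=p[0]/p[2],p[1]/p[2]; s=1+ci['k1']*(x*x+y*y)
    return np.array([ci['cx']+ci['fx']*x*s, ci['cy']+ci['fy']*y*s])
E
python3 - <<'E'
from h import *
for n in ['scene','side','wrist']:
    ci=eyes.camera_info(n); print(n,ci)
    im,d=eyes.grab_frame(n); cv2.imwrite(f'pics/{n}0.png',im); np.save(f'pics/{n}0.npy',d)
    for t in ['carrier','bay','stop','indicator_stand','vee_block','ring_gauge']:
        print(t,[(np.round(r['extent']),round(r['score'],2)) for r in finder.find_in(n,t)][:4])
    for t in ['handle','nose','carrier','front_end','stop_axis','bay','stop','flap']:
        try: print('pt',t,[(np.round(r['at'],1),round(r['score'],2)) for r in finder.pinpoint(n,t)][:4])
        except Exception as e: print(t,e)
print(readout.get_state())
E
```

```text
pics
scene {'fx': 380.25034251824565, 'fy': 380.25034251824565, 'cx': 251.66047075614352, 'cy': 193.9101778727598, 'k1': -0.04422503496579811, 'origin': array([1.14747721, 0.35699171, 0.56943655]), 'attitude': array([-1.12572878, -2.20332502,  1.09429462])}
carrier [(array([156., 153., 196., 184.]), 0.77), (array([180., 130., 211., 156.]), 0.75)]
bay [(array([252., 204., 389., 283.]), 0.82)]
stop [(array([337., 237., 385., 270.]), 0.77)]
indicator_stand [(array([294., 161., 324., 187.]), 0.68), (array([233., 204., 299., 320.]), 0.58)]
vee_block []
ring_gauge [(array([154., 216., 182., 244.]), 0.86)]
pt handle [(array([194.3, 132.2]), 0.77), (array([174.3, 153.9]), 0.63)]
pt nose [(array([208.8, 147.6]), 0.84), (array([193.4, 171.9]), 0.58)]
pt carrier [(array([195.3, 150.9]), 0.7), (array([174.9, 176.9]), 0.59)]
pt front_end [(array([308.8, 179.6]), 0.63)]
pt stop_axis [(array([374.4, 255.4]), 0.66)]
pt bay [(array([285.1, 234.6]), 0.56)]
pt stop [(array([371.2, 258.1]), 0.62)]
flap it knows: bay, carrier, front_end, handle, indicator_stand, nose, ring_gauge, stop, stop_axis, vee_blo
[... 1657 characters left out ...]
stand, nose, ring_gauge, stop, stop_axis, vee_block
{'clock': 2.1, 'q': array([ 1.23540840e+00,  4.90889727e-01,  1.55888796e+00, -4.91602746e-05,
        1.09169356e+00, -1.05628771e-01]), 'qvel': array([-0.00110629,  0.00077749, -0.0004671 ,  0.00067348, -0.00063506,
       -0.00211147]), 'joint_efforts': array([-2.69899533e-05, -6.18262839e+01, -2.61844629e+01, -8.93347169e-05,
        3.71198093e-04, -3.44988592e-06]), 'tcp_pos': array([0.1423515 , 0.60859331, 0.24833748]), 'tcp_rot': array([3.60068249e-01, 3.12082055e+00, 1.71107934e-04]), 'ft_force': array([-0.08504393, -0.16030816, -0.7992419 ]), 'ft_torque': array([0.01054531, 0.00997479, 0.03339831]), 'opening': 0.08559731329911623}
```

```bash
python3 - <<'E'
import cv2
a=cv2.imread('pics/scene0.png'); cv2.imwrite('pics/sceneA.png',cv2.resize(a[110:330,130:410],None,fx=2.7,fy=2.7,interpolation=cv2.INTER_CUBIC))
a=cv2.imread('pics/side0.png'); cv2.imwrite('pics/sideA.png',cv2.resize(a[80:360,150:370],None,fx=2.1,fy=2.1,interpolation=cv2.INTER_CUBIC))
E
```

```text
(no output)
```

View pics/sceneA.png

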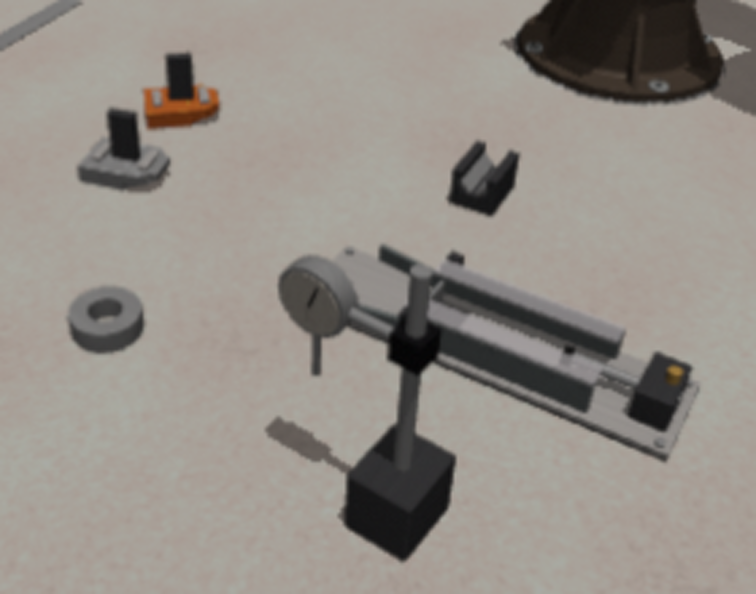

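View pics/sideA.png

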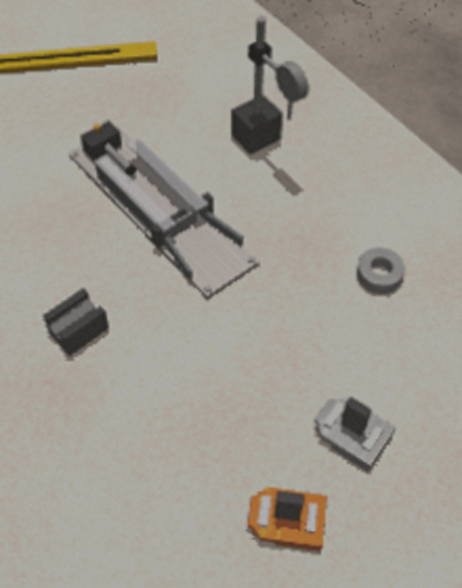

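Scene view: the steel (grey) carrier sits at about (174,165) in scene and (320,285) in side; the orange one is the look-alike. The lane's front end is near (243,200) in side, with the stop at (197,145). The dial stand is close beside the lane.

```bash
python3 - <<'E'
from h import *
s=eyes.camera_info('scene'); d=eyes.camera_info('side')
pr=lambda n,p:print(n,np.round(p,4))
pr('handle sc',onz(s,174.3,153.9,.06)); pr('handle sd',onz(d,321.8,274.2,.06))
pr('nose sc',onz(s,193.4,171.9,.015)); pr('nose sd',onz(d,302.5,276,.015))
pr('orig sc',onz(s,174.9,176.9,0)); pr('orig sd',onz(d,314.8,287.1,0))
pr('fe sd',onz(d,243.7,200.5,.008))
pr('bay sc',onz(s,285.1,234.6,0)); pr('bay sd',onz(d,237.8,189.8,0))
pr('stop sc',onz(s,371.2,258.1,.008)); pr('stop sd',onz(d,197,145.7,.008))
pr('sax sc',onz(s,374.4,255.4,.022)); pr('sax sd',onz(d,197.3,143.5,.022))
dd=np.load('pics/side0.npy'); ds=np.load('pics/scene0.npy')
# depth scatter
for n,ci,dep in(('sd',d,dd),('sc',s,ds)):
    print(n,(dep>0).mean())
vv,uu=np.mgrid[60:360,150:370]
K=np.array([[d['fx'],0,d['cx']],[0,d['fy'],d['cy']],[0,0,1.]])
p=cv2.undistortPoints(np.stack([uu,vv],-1).reshape(-1,1,2).astype(float),K,np.array([d['k1'],0,0,0.])).reshape(-1,2)
z=dd[60:360,150:370].ravel(); P=np.c_[p,np.ones(len(p))]*z[:,None]@rot(d['attitude']).T+d['origin']
im=cv2.imread('pics/side0.png')[60:360,150:370].reshape(-1,3)
# carrier points
m=(z>0)&(P[:,2]>.006)
np.save('pics/P.npy',P); 
# heightmap top view 1mm px
H=np.zeros((700,700));  X0,Y0=.2,-.2
for q in P[z>0]:
    i=int((q[0]-.1)*1000); j=int((q[1]+.3)*1000)
    if 0<=i<700 and 0<=j<700: H[i,j]=max(H[i,j],q[2])
print(P[m].min(0),P[m].max(0))
pr('indicator base sc',bydepth(s,266,300,ds[300,266]))
pr('dial sc',bydepth(s,248,220,ds[220,248]))
pr('dial sd',bydepth(d,288,120,dd[120,288]))
E
```

```text
handle sc [ 0.5558 -0.2932  0.06  ]
handle sd [ 0.568  -0.2861  0.06  ]
nose sc [ 0.5402 -0.2445  0.015 ]
nose sd [ 0.5471 -0.2493  0.015 ]
orig sc [ 0.5715 -0.2835  0.    ]
orig sd [ 0.5583 -0.2845  0.    ]
fe sd [0.5632 0.0221 0.008 ]
bay sc [0.5896 0.07   0.    ]
bay sd [0.5743 0.0679 0.    ]
stop sc [0.5528 0.2537 0.008 ]
stop sd [0.5652 0.2787 0.008 ]
sax sc [0.5565 0.2588 0.022 ]
sax sd [0.5649 0.2733 0.022 ]
sd 0.9959208170572916
sc 0.9960835774739584
[ 0.2350316  -0.44599366  0.0060002 ] [0.95306544 0.78870743 0.22009393]
indicator base sc [0.7832 0.1458 0.0308]
dial sc [0.7616 0.0889 0.1693]
dial sd [0.7473 0.076  0.1651]
```

```bash
cat > ortho.py <<'E'
from h import *
def cloud(ci,im,dep):
    vv,uu=np.mgrid[0:384,0:512]
    K=np.array([[ci['fx'],0,ci['cx']],[0,ci['fy'],ci['cy']],[0,0,1.]])
    p=cv2.undistortPoints(np.stack([uu,vv],-1).reshape(-1,1,2).astype(float),K,np.array([ci['k1'],0,0,0.])).reshape(-1,2)
    z=dep.ravel(); P=np.c_[p,np.ones(len(p))]*z[:,None]@rot(ci['attitude']).T+ci['origin']
    return P[z>0],im.reshape(-1,3)[z>0]
E
python3 - <<'E'
from ortho import *
S=2
for n in('side','scene'):
    P,C=cloud(eyes.camera_info(n),cv2.imread(f'pics/{n}0.png'),np.load(f'pics/{n}0.npy'))
    # rows: y from .32 down to -.36 ; cols x .4->.85
    O=np.zeros((700,500,3),np.uint8)
    o=np.argsort(P[:,2]); P=P[o];C=C[o]
    j=((P[:,0]-.40)*1000).astype(int); i=((.34-P[:,1])*1000).astype(int)
    m=(i>=1)&(i<699)&(j>=1)&(j<499)
    for a,b,c in zip(i[m],j[m],C[m]): O[a-1:a+2,b-1:b+2]=c
    cv2.imwrite(f'pics/ortho_{n}.png',cv2.resize(O,(430,600)))
    g=(P[:,2]<.006)&(P[:,2]>-.01)&m
    print(n,'table z',np.median(P[g,2]))
    # carrier: block top 20mm and handle
    r=(np.hypot(P[:,0]-.56,P[:,1]+.285)<.06)
    for lo,hi in((.012,.03),(.064,.08),(.03,.062)):
        q=P[r&(P[:,2]>lo)&(P[:,2]<hi)]
        if len(q)>3:
            rc=cv2.minAreaRect((q[:,:2]*1000).astype(np.float32)); print(lo,len(q),q.mean(0).round(4),rc,np.median(q[:,2]))
E
```

```text
side table z 0.001801459048268006
0.012 602 [ 0.5571 -0.2934  0.0219] ((561.1558227539062, -286.96539306640625), (57.88202667236328, 78.9113540649414), 18.565954208374023) 0.022031009773576637
0.064 78 [ 0.5591 -0.287   0.0719] ((560.4157104492188, -286.3925476074219), (14.740148544311523, 27.924579620361328), 10.87671947479248) 0.07248487844759621
0.03 77 [ 0.5561 -0.2884  0.046 ] ((557.1446533203125, -288.4068298339844), (9.478240966796875, 28.956134796142578), 36.58835983276367) 0.04662334804296242
scene table z 0.0003469497766909191
0.012 381 [ 0.5683 -0.282   0.0209] ((560.0443725585938, -287.1683044433594), (60.02836227416992, 80.39910125732422), 15.543975830078125) 0.021178837670462802
0.064 49 [ 0.5625 -0.2851  0.0692] ((560.2562866210938, -286.88671875), (14.111488342285156, 27.0662841796875), 20.972923278808594) 0.0701923814521182
0.03 112 [ 0.5629 -0.2842  0.0457] ((564.278564453125, -284.0090026855469), (14.603341102600098, 29.020450592041016), 41.76028060913086) 0.04610937486576233
```

```bash
python3 -c "
import cv2,numpy as np
cv2.imwrite('pics/orthoboth.png',np.hstack([cv2.resize(cv2.imread('pics/ortho_%s.png'%n),(400,560)) for n in('side','scene')]))"
```

```text
(no output)
```

View pics/orthoboth.png

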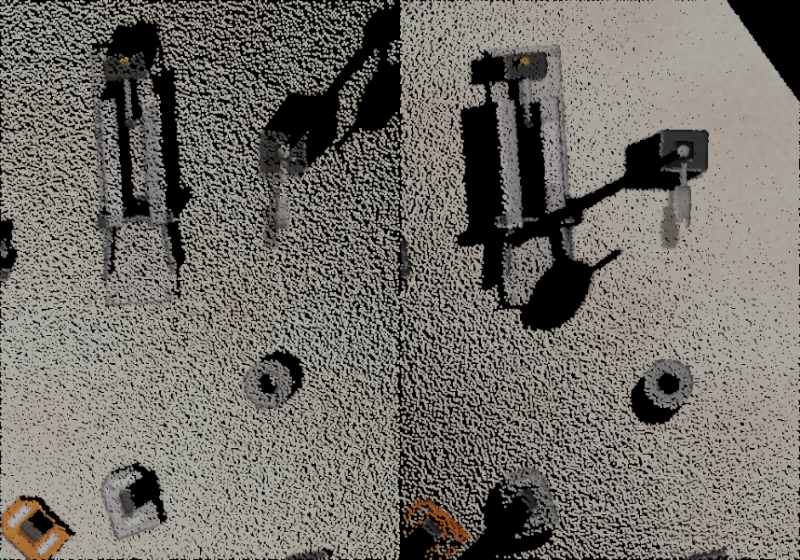

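```bash
python3 - <<'E'
from ortho import *
for n in('side','scene'):
    P,C=cloud(eyes.camera_info(n),cv2.imread(f'pics/{n}0.png'),np.load(f'pics/{n}0.npy'))
    r=(P[:,0]>.48)&(P[:,0]<.65)&(P[:,1]>-.08)&(P[:,1]<.32)
    Q=P[r]; h,e=np.histogram(Q[:,2],np.arange(-.005,.06,.002)); print(n,[(round(a,3),b) for a,b in zip(e,h)])
    top=Q[(Q[:,2]>.034)&(Q[:,2]<.046)]
    for nm,q in(('strips',top[top[:,1]<.218]),('stop',top[top[:,1]>.235]),('plate',Q[(Q[:,2]>.005)&(Q[:,2]<.014)])):
        print(nm,len(q),q.mean(0).round(4),np.median(q[:,2]),cv2.minAreaRect((q[:,:2]*1000).astype(np.float32)))
    # profile across lane at slices for strips
    yaw=np.deg2rad(95)
    ax=np.array([np.cos(yaw),np.sin(yaw)]);ay=np.array([-ax[1],ax[0]])
    q=top[top[:,1]<.218]
    u=q[:,:2]@ax; v=q[:,:2]@ay
    for k in np.arange(u.min(),u.max(),.02):
        w=np.sort(v[(u>=k)&(u<k+.02)]); 
        if len(w)<5: continue
        g=np.argmax(np.diff(w)); print(round(k+.01,3),len(w),'edges',w[[0,g,g+1,-1]].round(4))
    np.save(f'pics/top_{n}.npy',q)
E
```

```text
side [(np.float64(-0.005), np.int64(5)), (np.float64(-0.003), np.int64(96)), (np.float64(-0.001), np.int64(884)), (np.float64(0.001), np.int64(1510)), (np.float64(0.003), np.int64(810)), (np.float64(0.005), np.int64(203)), (np.float64(0.007), np.int64(346)), (np.float64(0.009), np.int64(673)), (np.float64(0.011), np.int64(426)), (np.float64(0.013), np.int64(92)), (np.float64(0.015), np.int64(50)), (np.float64(0.017), np.int64(37)), (np.float64(0.019), np.int64(45)), (np.float64(0.021), np.int64(51)), (np.float64(0.023), np.int64(54)), (np.float64(0.025), np.int64(75)), (np.float64(0.027), np.int64(57)), (np.float64(0.029), np.int64(64)), (np.float64(0.031), np.int64(37)), (np.float64(0.033), np.int64(34)), (np.float64(0.035), np.int64(40)), (np.float64(0.037), np.int64(115)), (np.float64(0.039), np.int64(274)), (np.float64(0.041), np.int64(294)), (np.float64(0.043), np.int64(88)), (np.float64(0.045), np.int64(16)), (np.float64(0.047), np.int64(5)), (np.float64(0.049), np.int64(5)), (np.float64(0.051), np.int64(0)), (np.float64(0.053), np.int64(0)), (np.float64(0.055), np.int64(0)), (
[... 2196 characters left out ...]
250 [0.5603 0.2578 0.038 ] 0.0379543139486222 ((557.3275146484375, 257.358154296875), (53.10791778564453, 28.927776336669922), 4.135672092437744)
plate 1752 [0.5651 0.1456 0.0089] 0.008715375764631716 ((564.9074096679688, 119.8878173828125), (92.25526428222656, 322.41400146484375), 2.64870023727417)
0.018 107 edges [-0.6196 -0.5873 -0.5552 -0.5228]
0.038 134 edges [-0.6102 -0.5886 -0.557  -0.5341]
0.058 140 edges [-0.6116 -0.5893 -0.5576 -0.5343]
0.078 146 edges [-0.6126 -0.5904 -0.5573 -0.5347]
0.098 149 edges [-0.6119 -0.5896 -0.5576 -0.5373]
0.118 154 edges [-0.6125 -0.5893 -0.5582 -0.5352]
0.138 156 edges [-0.6124 -0.5912 -0.5587 -0.5363]
0.158 151 edges [-0.6126 -0.5919 -0.5588 -0.5364]
```

```bash
cat > plan.py <<'E'
from h import *
import sys
BO=np.array([.5707,.066]); BY=np.deg2rad(94.15)
def bay(p):  # world->bay
    c,s=np.cos(BY),np.sin(BY); d=np.array(p[:2])-BO; return np.array([c*d[0]+s*d[1],-s*d[0]+c*d[1],p[2]])
def world(b):
    c,s=np.cos(BY),np.sin(BY); return np.array([BO[0]+c*b[0]-s*b[1],BO[1]+s*b[0]+c*b[1],b[2]])
def st():
    s=readout.get_state(); M=rot(s['tcp_rot']); p=s['tcp_pos']
    print('t%.2f'%s['clock'],'p',p.round(4),'bay',bay(p).round(4),'yaw_y',np.rad2deg(np.arctan2(M[1,1],M[0,1])).round(2),'ztool',M[:,2].round(4),'F',s['ft_force'].round(1),'op',round(s['opening'],4),'q6',s['q'][5].round(3))
    return s,M,p
def steps(target,M,p,dyaw=0,rows=10):
    """equal rows: turn about tool z dyaw(deg) total; print shift per row"""
    d=np.array(target)-p
    for k in range(rows):
        Mk=M@R.from_euler('z',dyaw*k/rows,degrees=True).as_matrix()
        print(k,(Mk.T@(d/rows)*100).round(2),round(dyaw/rows,2))
    M2=M@R.from_euler('z',dyaw,degrees=True).as_matrix()
    print('total tool',(M.T@d*100).round(2),'in final frame',(M2.T@d*100).round(2))
E
python3 - <<'E'
from plan import *
s,M,p=st(); print(M.round(3)); print(s['q'])
print('front',world([-.052,0,.008]))
E
```

```text
t2.10 p [0.1424 0.6086 0.2483] bay [0.5722 0.388  0.2483] yaw_y 76.84 ztool [ 1.e-04  1.e-04 -1.e+00] F [-0.1 -0.2 -0.8] op 0.0856 q6 -0.106
[[-0.974  0.228  0.   ]
 [ 0.228  0.974  0.   ]
 [-0.     0.    -1.   ]]
[ 1.23540840e+00  4.90889727e-01  1.55888796e+00 -4.91602746e-05
  1.09169356e+00 -1.05628771e-01]
front [0.57446313 0.01413634 0.008     ]
```

```bash
python3 - <<'E'
from plan import *
s,M,p=st(); steps([.45,.36,.27],M,p,59.84)
E
```

```text
t2.10 p [0.1424 0.6086 0.2483] bay [0.5722 0.388  0.2483] yaw_y 76.84 ztool [ 1.e-04  1.e-04 -1.e+00] F [-0.1 -0.2 -0.8] op 0.0856 q6 -0.106
0 [-3.56 -1.72 -0.22] 5.98
1 [-3.72 -1.34 -0.22] 5.98
2 [-3.84 -0.94 -0.22] 5.98
3 [-3.92 -0.54 -0.22] 5.98
4 [-3.95 -0.13 -0.22] 5.98
5 [-3.94  0.29 -0.22] 5.98
6 [-3.89  0.7  -0.22] 5.98
7 [-3.8   1.1  -0.22] 5.98
8 [-3.66  1.49 -0.22] 5.98
9 [-3.49  1.86 -0.22] 5.98
total tool [-35.62 -17.2   -2.17] in final frame [-32.77  22.15  -2.17]
```

```bash
python3 -m jog '[[-3.5,-1.7,-0.2,0,0,6,1],[-3.7,-1.3,-0.2,0,0,6,1],[-3.8,-0.9,-0.2,0,0,6,1],[-3.9,-0.5,-0.2,0,0,6,1],[-3.9,-0.1,-0.2,0,0,6,1],[-3.9,0.3,-0.2,0,0,6,1],[-3.9,0.7,-0.2,0,0,6,1],[-3.8,1.1,-0.2,0,0,6,1],[-3.6,1.5,-0.2,0,0,6,1],[-3.5,1.8,-0.2,0,0,6,1]]'; python3 - <<'E'
from plan import *
s,M,p=st(); steps([.5,.0,.26],M,p,0); steps([.555,-.22,.22],M,p)
E
```

```text
clock: 2.93
tcp_pos: [0.4491, 0.3612, 0.2686]
tcp_rot: [1.879, 2.518, 0.001]
ft_force: [1.0, 0.3, 0.4]
opening: 0.0854
t2.93 p [0.4491 0.3612 0.2686] bay [0.3032 0.0999 0.2686] yaw_y 16.54 ztool [ 3.e-04  4.e-04 -1.e+00] F [1.  0.3 0.4] op 0.0854 q6 0.274
0 [-3.61 -0.54  0.08] 0.0
1 [-3.61 -0.54  0.08] 0.0
2 [-3.61 -0.54  0.08] 0.0
3 [-3.61 -0.54  0.08] 0.0
4 [-3.61 -0.54  0.08] 0.0
5 [-3.61 -0.54  0.08] 0.0
6 [-3.61 -0.54  0.08] 0.0
7 [-3.61 -0.54  0.08] 0.0
8 [-3.61 -0.54  0.08] 0.0
9 [-3.61 -0.54  0.08] 0.0
total tool [-36.08  -5.4    0.85] in final frame [-36.08  -5.4    0.85]
0 [-5.87 -0.64  0.48] 0.0
1 [-5.87 -0.64  0.48] 0.0
2 [-5.87 -0.64  0.48] 0.0
3 [-5.87 -0.64  0.48] 0.0
4 [-5.87 -0.64  0.48] 0.0
5 [-5.87 -0.64  0.48] 0.0
6 [-5.87 -0.64  0.48] 0.0
7 [-5.87 -0.64  0.48] 0.0
8 [-5.87 -0.64  0.48] 0.0
9 [-5.87 -0.64  0.48] 0.0
total tool [-58.73  -6.39   4.84] in final frame [-58.73  -6.39   4.84]
```

```bash
python3 -m jog '[[-4,-0.5,0.1,0,0,0,1],[-4.1,-0.5,0.1,0,0,0,1],[-4.1,-0.5,0.1,0,0,0,1],[-4.1,-0.5,0.1,0,0,0,1],[-4.1,-0.5,0.1,0,0,0,1],[-4.1,-0.5,0.1,0,0,0,1],[-4.1,-0.5,0.2,0,0,0,1],[-4.1,-0.5,0.5,0,0,0,1],[-4.1,-0.5,0.5,0,0,0,1],[-4.1,-0.5,0.5,0,0,0,1]]'; python3 - <<'E'
from plan import *
s,M,p=st(); print(eyes.camera_info('wrist')); steps([.5606,-.287,.2],M,p,0)
E
```

```text
clock: 3.77
tcp_pos: [0.5183, -0.0454, 0.2454]
tcp_rot: [1.872, 2.522, 0.001]
ft_force: [0.9, 0.5, 0.1]
opening: 0.0852
t3.77 p [ 0.5183 -0.0454  0.2454] bay [-0.1073  0.0603  0.2454] yaw_y 16.83 ztool [ 7.e-04 -0.e+00 -1.e+00] F [0.9 0.5 0.1] op 0.0852 q6 -0.508
{'fx': 306.3815465470123, 'fy': 306.3815465470123, 'cx': 254.49108406665178, 'cy': 191.4476365546929, 'k1': -0.07024577207945075, 'origin': array([0.49781777, 0.01786272, 0.36923132]), 'attitude': array([2.8462009 , 0.42163162, 0.05677556])}
0 [-2.43 -0.3   0.45] 0.0
1 [-2.43 -0.3   0.45] 0.0
2 [-2.43 -0.3   0.45] 0.0
3 [-2.43 -0.3   0.45] 0.0
4 [-2.43 -0.3   0.45] 0.0
5 [-2.43 -0.3   0.45] 0.0
6 [-2.43 -0.3   0.45] 0.0
7 [-2.43 -0.3   0.45] 0.0
8 [-2.43 -0.3   0.45] 0.0
9 [-2.43 -0.3   0.45] 0.0
total tool [-24.34  -2.95   4.54] in final frame [-24.34  -2.95   4.54]
```

```bash
python3 -m jog '[[-3.5,-0.4,0.6,0,0,0,1],[-3.5,-0.4,0.6,0,0,0,1],[-3.5,-0.4,0.6,0,0,0,1],[-3.5,-0.4,0.6,0,0,0,1],[-3.5,-0.4,0.6,0,0,0,1],[-3.5,-0.5,0.7,0,0,0,1],[-3.3,-0.4,0.7,0,0,0,1],[0,0,0,0,0,0,1],[0,0,0,0,0,0,1],[0,0,0,0,0,0,1]]'; python3 - <<'E'
from ortho import *
from plan import *
s,M,p=st(); ci=eyes.camera_info('wrist'); im,d=eyes.grab_frame('wrist'); cv2.imwrite('pics/w1.png',im)
P,C=cloud(ci,im,d)
r=(np.hypot(P[:,0]-.56,P[:,1]+.287)<.06)
for lo,hi in((.014,.028),(.062,.08)):
    q=P[r&(P[:,2]>lo)&(P[:,2]<hi)]
    if len(q)>3: print(lo,len(q),q.mean(0).round(4),cv2.minAreaRect((q[:,:2]*1000).astype(np.float32)),np.median(q[:,2]))
E
```

```text
clock: 4.6
tcp_pos: [0.5607, -0.284, 0.2011]
tcp_rot: [-1.872, -2.522, -0.0]
ft_force: [0.5, 0.4, -0.0]
opening: 0.0856
t4.60 p [ 0.5607 -0.284   0.2011] bay [-0.3484  0.0353  0.2011] yaw_y 16.81 ztool [-5.e-04  6.e-04 -1.e+00] F [ 0.5  0.4 -0. ] op 0.0856 q6 -0.868
0.014 3375 [ 0.5578 -0.2864  0.0189] ((557.8812255859375, -287.66253662109375), (55.51222610473633, 80.2248306274414), 18.408119201660156) 0.018458713956047146
0.062 442 [ 0.5579 -0.2865  0.0699] ((558.2528686523438, -287.446533203125), (11.871166229248047, 28.20303726196289), 19.368886947631836) 0.07010751961812287
```

View pics/w1.png

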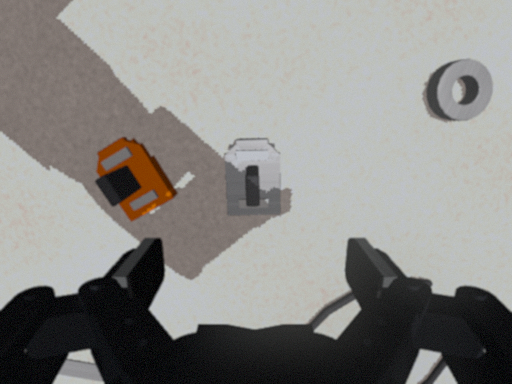

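```bash
python3 -m jog '[[-0.1,-0.1,1.8,0,0,-1,1],[-0.1,-0.1,2,0,0,0,1],[0,0,2,0,0,0,1],[0,0,2,0,0,0,1],[0,0,2,0,0,0,1],[0,0,1.8,0,0,0,1],[0,0,1.5,0,0,0,1],[0,0,1,0,0,0,1],[0,0,0,0,0,0,1],[0,0,0,0,0,0,-1]]'; python3 -c "
from plan import *
s,M,p=st()"
```

```text
clock: 5.48
tcp_pos: [0.5599, -0.2862, 0.0607]
tcp_rot: [-1.849, -2.54, -0.0]
ft_force: [-0.1, -0.0, 0.5]
opening: 0.0753
t5.48 p [ 0.5599 -0.2862  0.0607] bay [-0.3505  0.0363  0.0607] yaw_y 17.88 ztool [ 0.e+00  1.e-04 -1.e+00] F [-0.1 -0.   0.5] op 0.0753 q6 -0.89
```

```bash
python3 -m jog '[[0,0,0,0,0,0,-1],[0,0,0,0,0,0,-1],[0,0,0,0,0,0,-1],[0,0,0,0,0,0,-1],[0,0,0,0,0,0,-1],[0,0,0,0,0,0,-1],[0,0,0,0,0,0,-1],[0,0,0,0,0,0,-1],[0,0,0,0,0,0,-1],[0,0,0,0,0,0,-1]]'; python3 -c "
from plan import *
s,M,p=st()"
```

```text
clock: 6.32
tcp_pos: [0.5597, -0.2869, 0.0608]
tcp_rot: [1.85, 2.538, 0.0]
ft_force: [-2.0, 0.7, 6.1]
opening: 0.0107
t6.32 p [ 0.5597 -0.2869  0.0608] bay [-0.3512  0.0365  0.0608] yaw_y 17.83 ztool [ 4.e-04 -1.e-04 -1.e+00] F [-2.   0.7  6.1] op 0.0107 q6 -0.89
```

```bash
python3 -m jog '[[0,0,-0.5,0,0,0,-1],[0,0,-1,0,0,0,-1],[0,0,-1.5,0,0,0,-1],[0,0,-1.5,0,0,0,-1],[0,0,-1.5,0,0,0,-1],[0,0,-1,0,0,0,-1],[0,0,-0.5,0,0,0,-1],[0,0,0,0,0,0,-1],[0,0,0,0,0,0,-1],[0,0,0,0,0,0,-1]]'; python3 - <<'E'
from plan import *
s,M,p=st(); t=world([-.062,0,.1358]);print(t); steps(t,M,p,13.68,9)
E
```

```text
clock: 7.15
tcp_pos: [0.5593, -0.2866, 0.1344]
tcp_rot: [-1.849, -2.538, -0.0]
ft_force: [1.0, -0.2, -5.2]
opening: 0.0109
t7.15 p [ 0.5593 -0.2866  0.1344] bay [-0.3509  0.0369  0.1344] yaw_y 17.83 ztool [-1.2e-03  9.0e-04 -1.0e+00] F [ 1.  -0.2 -5.2] op 0.0109 q6 -0.89
[0.57518681 0.00416256 0.1358    ]
0 [ 3.02  1.16 -0.01] 1.52
1 [ 3.05  1.08 -0.01] 1.52
2 [ 3.08  1.   -0.01] 1.52
3 [ 3.1   0.91 -0.01] 1.52
4 [ 3.13  0.83 -0.01] 1.52
5 [ 3.15  0.75 -0.01] 1.52
6 [ 3.17  0.66 -0.01] 1.52
7 [ 3.18  0.58 -0.01] 1.52
8 [ 3.2   0.5  -0.01] 1.52
total tool [27.2  10.42 -0.12] in final frame [28.89  3.69 -0.12]
```

```bash
python3 -m jog '[[2,0.8,0,0,0,1.5,-1],[3.3,1.2,0,0,0,1.5,-1],[3.5,1.1,0,0,0,1.5,-1],[3.5,1,0,0,0,1.5,-1],[3.5,0.9,0,0,0,1.5,-1],[3.5,0.8,0,0,0,1.5,-1],[3.3,0.7,0,0,0,1.5,-1],[2.7,0.5,0,0,0,1.5,-1],[2,0.4,0,0,0,1.7,-1],[1,0.2,0,0,0,0,-1]]'; python3 - <<'E'
from plan import *
s,M,p=st(); t=world([-.062,0,.1358]); steps(t,M,p,0,1)
im,d=eyes.grab_frame('wrist'); ci=eyes.camera_info('wrist'); cv2.imwrite('pics/w2.png',im); np.save('pics/w2.npy',d)
im,d=eyes.grab_frame('side'); cv2.imwrite('pics/s2.png',cv2.resize(im[90:290,140:360],None,fx=2.7,fy=2.7)); 
E
```

```text
clock: 7.98
tcp_pos: [0.5761, 0.0088, 0.1346]
tcp_rot: [-2.138, -2.3, 0.001]
ft_force: [-0.4, -0.1, -5.2]
opening: 0.011
t7.98 p [0.5761 0.0088 0.1346] bay [-0.0575 -0.0013  0.1346] yaw_y 4.16 ztool [-1.4e-03  5.0e-04 -1.0e+00] F [-0.4 -0.1 -5.2] op 0.011 q6 -0.173
0 [-0.45 -0.13 -0.12] 0.0
total tool [-0.45 -0.13 -0.12] in final frame [-0.45 -0.13 -0.12]
```

View pics/w2.png

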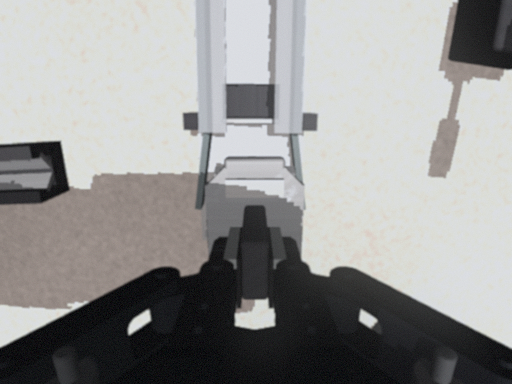

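View pics/s2.png

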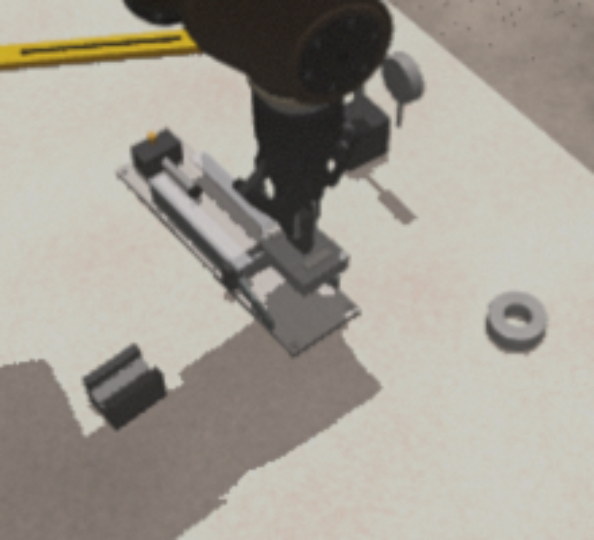

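Wrist view: carrier held square, nose at (254,162). The lane slot runs straight ahead at columns 225–275, with the flap at (250,100). Next I'll measure the relative offset from this frame.

```bash
python3 - <<'E'
from ortho import *
from plan import *
s,M,p=st()
P,C=cloud(eyes.camera_info('wrist'),cv2.imread('pics/w2.png'),np.load('pics/w2.npy'))
B=np.array([bay(q) for q in P])
# carrier top at z ~ .1346-.0608+.02=.094
m=(B[:,2]>.088)&(B[:,2]<.100)&(abs(B[:,1])<.05)&(B[:,0]>-.12)&(B[:,0]<.05)
q=B[m]; print('carrier',len(q),'x max',np.percentile(q[:,0],99.5),'z',np.median(q[:,2]))
for a in np.arange(-.06,0,.005):
    w=q[(q[:,0]>=a)&(q[:,0]<a+.005),1]
    if len(w)>5: print(round(a,3),len(w),w.min().round(4),w.max().round(4),((w.min()+w.max())/2).round(4))
m=(B[:,2]>.034)&(B[:,2]<.046)&(abs(B[:,1])<.055)&(B[:,0]>-.03)&(B[:,0]<.2)
q=B[m]; print('strips',len(q),'xmin',q[:,0].min(),np.median(q[:,2]))
for a in np.arange(0,.1,.01):
    w=np.sort(q[(q[:,0]>=a)&(q[:,0]<a+.01),1])
    if len(w)>5:
        g=np.argmax(np.diff(w)); print(round(a,3),w[[0,g,g+1,-1]].round(4),'mid',((w[g]+w[g+1])/2).round(4))
E
```

```text
t8.08 p [0.5764 0.0076 0.1347] bay [-0.0587 -0.0015  0.1347] yaw_y 4.3 ztool [-9.e-04  2.e-04 -1.e+00] F [-1.1  0.4 -5.6] op 0.0112 q6 -0.177
carrier 6309 x max -0.019037273631321513 z 0.0924178751362191
-0.06 540 -0.0281 0.0276 -0.0003
-0.055 596 -0.0281 0.0279 -0.0001
-0.05 712 -0.0281 0.0276 -0.0002
-0.045 739 -0.0278 0.0281 0.0001
-0.04 868 -0.028 0.0278 -0.0001
-0.035 892 -0.0279 0.028 0.0
-0.03 719 -0.023 0.0229 -0.0001
-0.025 560 -0.0175 0.0177 0.0001
-0.02 156 -0.0163 0.0163 -0.0
strips 8325 xmin -0.009058458065845385 0.03739494226949219
0.0 [-0.0436 -0.0137  0.0204  0.05  ] mid 0.0033
0.01 [-0.0339 -0.0141  0.0204  0.0405] mid 0.0032
0.02 [-0.0334 -0.0139  0.0203  0.04  ] mid 0.0032
0.03 [-0.0337 -0.0139  0.0203  0.0402] mid 0.0032
0.04 [-0.0339 -0.0142  0.02    0.0401] mid 0.0029
0.05 [-0.034  -0.0141  0.0198  0.0405] mid 0.0029
0.06 [-0.0342 -0.0139  0.0197  0.04  ] mid 0.0029
0.07 [-0.0338 -0.0138  0.0198  0.0399] mid 0.003
```

```bash
python3 -m jog '[[0,-0.15,0.8,0,0,0,-1],[0,-0.15,1.2,0,0,0,-1],[0,0,1.2,0,0,0,-1],[0,0,1.2,0,0,0,-1],[0,0,0.9,0,0,0,-1],[0,0,0.6,0,0,0,-1],[0,0,0.3,0,0,0,-1],[0,0,0.1,0,0,0,-1],[0,0,0,0,0,0,-1],[0,0,0,0,0,0,-1]]'; python3 - <<'E'
from plan import *
s,M,p=st()
E
```

```text
clock: 8.92
tcp_pos: [0.5738, 0.0059, 0.0727]
tcp_rot: [2.14, 2.3, 0.001]
ft_force: [-0.3, 0.2, -4.6]
opening: 0.011
t8.92 p [0.5738 0.0059 0.0727] bay [-0.0602  0.0013  0.0727] yaw_y 4.13 ztool [ 8.e-04  0.e+00 -1.e+00] F [-0.3  0.2 -4.6] op 0.011 q6 -0.177
```

```bash
python3 -m jog '[[0,0,0.1,0,0,0,-1],[0,0,0.1,0,0,0,-1],[0,0,0.1,0,0,0,-1],[0,0,0.05,0,0,0,-1],[0,0,0,0,0,0,-1],[0,0,0,0,0,0,-1],[0,0,0,0,0,0,-1],[0,0,0,0,0,0,-1],[0,0,0,0,0,0,-1],[0,0,0,0,0,0,-1]]'; python3 - <<'E'
from plan import *
s,M,p=st()
E
```

```text
clock: 9.75
tcp_pos: [0.5736, 0.006, 0.0688]
tcp_rot: [2.14, 2.3, 0.0]
ft_force: [-1.2, 1.3, -4.7]
opening: 0.0112
t9.75 p [0.5736 0.006  0.0688] bay [-0.06    0.0015  0.0688] yaw_y 4.13 ztool [ 1.e-04  1.e-04 -1.e+00] F [-1.2  1.3 -4.7] op 0.0112 q6 -0.177
```

```bash
python3 -m jog '[[0,0,0.05,0,0,0,-1],[0,0,0,0,0,0,-1],[0,0,0,0,0,0,-1],[0,0,0,0,0,0,-1],[0,0,0.02,0,0,0,-1],[0,0,0,0,0,0,-1],[0,0,0,0,0,0,-1],[0,0,0,0,0,0,-1],[0,0,0,0,0,0,-1],[0,0,0,0,0,0,-1]]'; python3 - <<'E'
from plan import *
s,M,p=st()
E
```

```text
clock: 10.58
tcp_pos: [0.5735, 0.006, 0.0687]
tcp_rot: [2.14, 2.3, 0.0]
ft_force: [-4.3, 0.7, 8.1]
opening: 0.011
t10.58 p [0.5735 0.006  0.0687] bay [-0.06    0.0015  0.0687] yaw_y 4.14 ztool [ 4.e-04  0.e+00 -1.e+00] F [-4.3  0.7  8.1] op 0.011 q6 -0.177
```

```bash
python3 -m jog '[[0,0,-0.05,0,0,0,-1],[0.1,0,0,0,0,0,-1],[0.2,0,0,0,0,0,-1],[0.3,0,0,0,0,0,-1],[0.3,0,0,0,0,0,-1],[0.3,0,0,0,0,0,-1],[0.3,0,0,0,0,0,-1],[0.2,0,0,0,0,0,-1],[0,0,0,0,0,0,-1],[0,0,0,0,0,0,-1]]'; python3 - <<'E'
from plan import *
s,M,p=st()
im,d=eyes.grab_frame('wrist'); cv2.imwrite('pics/w3.png',im); np.save('pics/w3.npy',d)
E
```

```text
clock: 11.42
tcp_pos: [0.5725, 0.0234, 0.0688]
tcp_rot: [2.14, 2.3, 0.001]
ft_force: [1.3, 1.9, 4.0]
opening: 0.0112
t11.42 p [0.5725 0.0234 0.0688] bay [-0.0426  0.0013  0.0688] yaw_y 4.14 ztool [ 6.e-04  5.e-04 -1.e+00] F [1.3 1.9 4. ] op 0.0112 q6 -0.148
```

View pics/w3.png

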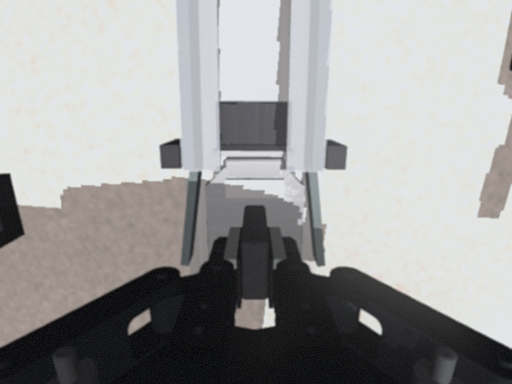

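Nose is at the flap at (254,160), and the carrier (205–303), slot (219–290) and guides are all centred on about 254. I'll slide on.

```bash
python3 -m jog '[[0.1,0,-0.03,0,0,0,-1],[0.3,0,0,0,0,0,-1],[0.3,0,0,0,0,0,-1],[0.4,0,0,0,0,0,-1],[0.4,0,0,0,0,0,-1],[0.4,0,0,0,0,0,-1],[0.4,0,0,0,0,0,-1],[0.4,0,0,0,0,0,-1],[0.3,0,0,0,0,0,-1],[0.1,0,0,0,0,0,-1]]'; python3 - <<'E'
from plan import *
s,M,p=st()
E
```

```text
clock: 12.3
tcp_pos: [0.5698, 0.0544, 0.0688]
tcp_rot: [-2.139, -2.3, 0.0]
ft_force: [-0.1, -3.4, -0.2]
opening: 0.0108
t12.30 p [0.5698 0.0544 0.0688] bay [-0.0115  0.0017  0.0688] yaw_y 4.16 ztool [-4.e-04  1.e-04 -1.e+00] F [-0.1 -3.4 -0.2] op 0.0108 q6 -0.093
```

```bash
python3 -m jog '[[0.3,0,0,0,0,0,-1],[0.4,0,0,0,0,0,-1],[0.5,0,0,0,0,0,-1],[0.5,0,0,0,0,0,-1],[0.5,0,0,0,0,0,-1],[0.5,0,0,0,0,0,-1],[0.5,0,0,0,0,0,-1],[0.4,0,0,0,0,0,-1],[0.3,0,0,0,0,0,-1],[0.1,0,0,0,0,0,-1]]'; python3 - <<'E'
from plan import *
from ortho import cloud
s,M,p=st()
ci=eyes.camera_info('wrist');im,d=eyes.grab_frame('wrist'); cv2.imwrite('pics/w4.png',im)
P,C=cloud(ci,im,d); B=np.array([bay(q) for q in P])
m=(abs(B[:,1]-.002)<.007)&(B[:,0]>.05)&(B[:,0]<.19)
for a in np.arange(.05,.19,.005):
    w=B[m&(B[:,0]>=a)&(B[:,0]<a+.005),2]
    if len(w): print(round(a,3),len(w),np.percentile(w,[10,50,90]).round(4))
E
```

```text
clock: 13.13
tcp_pos: [0.567, 0.0943, 0.0688]
tcp_rot: [-2.139, -2.3, 0.0]
ft_force: [0.9, -1.8, -0.3]
opening: 0.0108
t13.13 p [0.567  0.0943 0.0688] bay [0.0285 0.0016 0.0688] yaw_y 4.16 ztool [-2.e-04  2.e-04 -1.e+00] F [ 0.9 -1.8 -0.3] op 0.0108 q6 -0.023
0.05 225 [0.0296 0.0305 0.0312]
0.055 270 [0.0258 0.0271 0.0306]
0.06 220 [0.0256 0.0264 0.0271]
0.065 330 [0.0057 0.022  0.0265]
0.07 197 [0.0055 0.0064 0.007 ]
0.075 184 [0.0055 0.0063 0.0071]
0.08 187 [0.0055 0.0063 0.0071]
0.085 204 [0.0055 0.0062 0.0071]
0.09 206 [0.0055 0.0062 0.007 ]
0.095 187 [0.0054 0.0062 0.0071]
0.1 216 [0.0057 0.0064 0.0073]
0.105 216 [0.0053 0.0062 0.0071]
0.11 217 [0.0054 0.0063 0.0072]
0.115 394 [0.0067 0.0262 0.0283]
0.12 208 [0.0223 0.0251 0.0278]
0.125 250 [0.0062 0.0242 0.0255]
0.13 258 [0.0064 0.0238 0.0255]
0.135 259 [0.0065 0.024  0.0257]
0.14 259 [0.0061 0.024  0.0254]
0.145 181 [0.0061 0.0237 0.0255]
0.15 36 [0.0053 0.0059 0.0072]
```

View pics/w4.png

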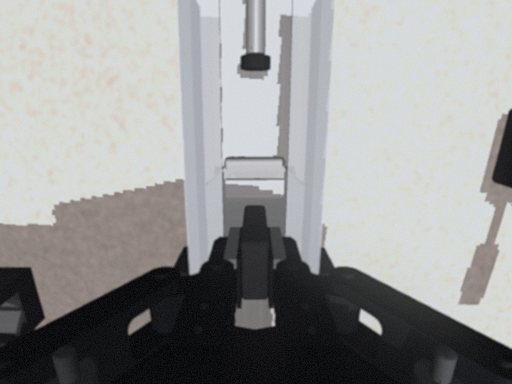

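Wrist view: nose at (254,160), rubber tip at (255,62), at about x = 0.116 of the lane, so a 47 mm gap. I'll close 38 mm of it and measure again.

```bash
python3 -m jog '[[0.3,0,0,0,0,0,-1],[0.5,0,0,0,0,0,-1],[0.5,0,0,0,0,0,-1],[0.5,0,0,0,0,0,-1],[0.5,0,0,0,0,0,-1],[0.5,0,0,0,0,0,-1],[0.5,0,0,0,0,0,-1],[0.3,0,0,0,0,0,-1],[0.2,0,0,0,0,0,-1],[0,0,0,0,0,0,-1]]'; python3 - <<'E'
from plan import *
from ortho import cloud
s,M,p=st()
ci=eyes.camera_info('wrist');im,d=eyes.grab_frame('wrist'); cv2.imwrite('pics/w5.png',cv2.resize(im[80:260,170:340],None,fx=3,fy=3))
P,C=cloud(ci,im,d); B=np.array([bay(q) for q in P])
m=(abs(B[:,1]-.0025)<.006)&(B[:,0]>.085)&(B[:,0]<.13)
for a in np.arange(.095,.125,.001):
    w=B[m&(B[:,0]>=a)&(B[:,0]<a+.001),2]
    if len(w): print(round(a,3),len(w),np.percentile(w,[10,50,90]).round(4))
E
```

```text
clock: 14.02
tcp_pos: [0.5643, 0.1322, 0.0688]
tcp_rot: [-2.139, -2.3, -0.0]
ft_force: [0.2, -0.4, -4.8]
opening: 0.0113
t14.02 p [0.5643 0.1322 0.0688] bay [0.0665 0.0016 0.0688] yaw_y 4.15 ztool [-2.e-04  2.e-04 -1.e+00] F [ 0.2 -0.4 -4.8] op 0.0113 q6 0.043
0.095 63 [0.0255 0.027  0.0296]
0.096 40 [0.0256 0.0262 0.027 ]
0.097 38 [0.0256 0.0263 0.027 ]
0.098 36 [0.0255 0.0262 0.0273]
0.099 34 [0.0257 0.0266 0.0273]
0.1 41 [0.0259 0.0266 0.0273]
0.101 41 [0.0257 0.0263 0.027 ]
0.102 39 [0.0257 0.0264 0.0274]
0.103 36 [0.0255 0.0263 0.0269]
0.104 75 [0.0057 0.0252 0.0268]
0.105 77 [0.0061 0.0245 0.0263]
0.106 65 [0.0057 0.0066 0.0248]
0.107 27 [0.0052 0.006  0.0071]
0.108 29 [0.0056 0.0064 0.007 ]
0.109 38 [0.0056 0.0065 0.0072]
0.11 29 [0.0051 0.006  0.007 ]
0.111 29 [0.0057 0.0064 0.007 ]
0.112 33 [0.0054 0.0063 0.0071]
0.115 31 [0.0255 0.0272 0.0281]
0.116 42 [0.0262 0.0276 0.0287]
0.117 43 [0.0259 0.0272 0.0289]
0.118 44 [0.0254 0.0271 0.0286]
0.119 44 [0.0262 0.0274 0.0283]
0.12 40 [0.0258 0.0273 0.0283]
0.121 65 [0.0058 0.0265 0.0282]
0.122 27 [0.0194 0.0207 0.0243]
0.123 38 [0.0219 0.0244 0.0254]
0.124 34 [0.0206 0.024  0.0249]
```

View pics/w5.png

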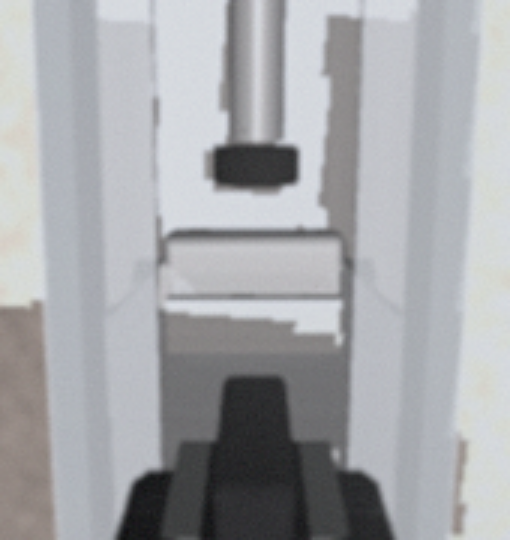

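```bash
python3 -m jog '[[0.1,0,0.02,0,0,0,-1],[0.1,0,0,0,0,0,-1],[0.1,0,0,0,0,0,-1],[0.1,0,0,0,0,0,-1],[0.1,0,0,0,0,0,-1],[0.1,0,0,0,0,0,-1],[0.05,0,0,0,0,0,-1],[0,0,0,0,0,0,-1],[0,0,0,0,0,0,-1],[0,0,0,0,0,0,-1]]'; python3 - <<'E'
from plan import *
s,M,p=st()
E
```

```text
clock: 14.9
tcp_pos: [0.564, 0.1382, 0.0688]
tcp_rot: [2.14, 2.3, 0.001]
ft_force: [0.6, 1.0, -1.7]
opening: 0.011
t14.90 p [0.564  0.1382 0.0688] bay [0.0725 0.0014 0.0688] yaw_y 4.13 ztool [ 3.e-04  2.e-04 -1.e+00] F [ 0.6  1.  -1.7] op 0.011 q6 0.054
```

```bash
python3 -m jog '[[0.05,0,0,0,0,0,-1],[0.05,0,0,0,0,0,-1],[0.05,0,0,0,0,0,-1],[0,0,0,0,0,0,-1],[0,0,0,0,0,0,-1],[0,0,0,0,0,0,-1],[0,0,0,0,0,0,-1],[0,0,0,0,0,0,-1],[0,0,0,0,0,0,-1],[0,0,0,0,0,0,-1]]'; python3 - <<'E'
from plan import *
s,M,p=st()
E
```

```text
clock: 15.73
tcp_pos: [0.5639, 0.1397, 0.0688]
tcp_rot: [2.14, 2.3, 0.0]
ft_force: [0.1, -2.3, 1.6]
opening: 0.0109
t15.73 p [0.5639 0.1397 0.0688] bay [0.074  0.0014 0.0688] yaw_y 4.13 ztool [ 2.e-04  1.e-04 -1.e+00] F [ 0.1 -2.3  1.6] op 0.0109 q6 0.057
```

```bash
python3 -m jog '[[0.05,0,0,0,0,0,-1],[0.05,0,0,0,0,0,-1],[0.05,0,0,0,0,0,-1],[0,0,0,0,0,0,-1],[0,0,0,0,0,0,-1],[0,0,0,0,0,0,-1],[0,0,0,0,0,0,-1],[0,0,0,0,0,0,-1],[0,0,0,0,0,0,-1],[0,0,0,0,0,0,-1]]'; python3 - <<'E'
from plan import *
s,M,p=st()
E
```

```text
clock: 16.57
tcp_pos: [0.5638, 0.1412, 0.0688]
tcp_rot: [2.14, 2.3, 0.0]
ft_force: [-0.1, -2.7, 3.5]
opening: 0.011
t16.57 p [0.5638 0.1412 0.0688] bay [0.0755 0.0014 0.0688] yaw_y 4.13 ztool [ 2.e-04  1.e-04 -1.e+00] F [-0.1 -2.7  3.5] op 0.011 q6 0.059
```

```bash
python3 -m jog '[[0.05,0,0,0,0,0,-1],[0.05,0,0,0,0,0,-1],[0,0,0,0,0,0,-1],[0,0,0,0,0,0,-1],[0,0,0,0,0,0,-1],[0,0,0,0,0,0,-1],[0,0,0,0,0,0,-1],[0,0,0,0,0,0,-1],[0,0,0,0,0,0,-1],[0,0,0,0,0,0,-1]]'; python3 - <<'E'
from plan import *
s,M,p=st()
E
```

```text
clock: 17.4
tcp_pos: [0.5638, 0.142, 0.0688]
tcp_rot: [2.14, 2.3, 0.0]
ft_force: [0.5, -5.8, 3.5]
opening: 0.0112
t17.40 p [0.5638 0.142  0.0688] bay [0.0763 0.0014 0.0688] yaw_y 4.14 ztool [ 2.e-04 -1.e-04 -1.e+00] F [ 0.5 -5.8  3.5] op 0.0112 q6 0.061
```

```bash
python3 -m jog '[[0.05,0,-0.02,0,0,0,-1],[0.05,0,0,0,0,0,-1],[0,0,0,0,0,0,-1],[0,0,0,0,0,0,-1],[0,0,0,0,0,0,-1],[0,0,0,0,0,0,-1],[0,0,0,0,0,0,-1],[0,0,0,0,0,0,-1],[0,0,0,0,0,0,-1],[0,0,0,0,0,0,-1]]'; python3 - <<'E'
from plan import *
s,M,p=st()
E
```

```text
clock: 18.23
tcp_pos: [0.5636, 0.1429, 0.0688]
tcp_rot: [2.14, 2.3, -0.0]
ft_force: [0.5, -5.5, 1.5]
opening: 0.011
t18.23 p [0.5636 0.1429 0.0688] bay [0.0772 0.0015 0.0688] yaw_y 4.13 ztool [-1.e-04 -1.e-04 -1.e+00] F [ 0.5 -5.5  1.5] op 0.011 q6 0.063
```

```bash
python3 -m jog '[[0.05,0,0,0,0,0,-1],[0.05,0,0,0,0,0,-1],[0,0,0,0,0,0,-1],[0,0,0,0,0,0,-1],[0,0,0,0,0,0,-1],[0,0,0,0,0,0,-1],[0,0,0,0,0,0,-1],[0,0,0,0,0,0,-1],[0,0,0,0,0,0,-1],[0,0,0,0,0,0,-1]]'; python3 - <<'E'
from plan import *
s,M,p=st()
E
```

```text
clock: 19.07
tcp_pos: [0.5636, 0.1438, 0.0688]
tcp_rot: [2.14, 2.3, -0.0]
ft_force: [0.8, -7.0, 1.0]
opening: 0.0112
t19.07 p [0.5636 0.1438 0.0688] bay [0.0781 0.0014 0.0688] yaw_y 4.13 ztool [-0.e+00 -4.e-04 -1.e+00] F [ 0.8 -7.   1. ] op 0.0112 q6 0.065
```

```bash
python3 -m jog '[[0.05,0,0,0,0,0,-1],[0.05,0,0,0,0,0,-1],[0,0,0,0,0,0,-1],[0,0,0,0,0,0,-1],[0,0,0,0,0,0,-1],[0,0,0,0,0,0,-1],[0,0,0,0,0,0,-1],[0,0,0,0,0,0,-1],[0,0,0,0,0,0,-1],[0,0,0,0,0,0,-1]]'; python3 - <<'E'
from plan import *
s,M,p=st()
E
```

```text
clock: 19.9
tcp_pos: [0.5635, 0.1446, 0.0688]
tcp_rot: [2.14, 2.3, -0.001]
ft_force: [0.8, -7.8, 1.9]
opening: 0.0112
t19.90 p [0.5635 0.1446 0.0688] bay [0.0789 0.0014 0.0688] yaw_y 4.13 ztool [-1.e-04 -5.e-04 -1.e+00] F [ 0.8 -7.8  1.9] op 0.0112 q6 0.066
```

```bash
python3 -m jog '[[0.05,0,0,0,0,0,-1],[0.04,0,0,0,0,0,-1],[0,0,0,0,0,0,-1],[0,0,0,0,0,0,-1],[0,0,0,0,0,0,-1],[0,0,0,0,0,0,-1],[0,0,0,0,0,0,-1],[0,0,0,0,0,0,-1],[0,0,0,0,0,0,-1],[0,0,0,0,0,0,-1]]'; python3 - <<'E'
from plan import *
s,M,p=st()
E
```

```text
clock: 20.73
tcp_pos: [0.5635, 0.1453, 0.0688]
tcp_rot: [2.14, 2.3, -0.001]
ft_force: [1.3, -9.7, 1.7]
opening: 0.0111
t20.73 p [0.5635 0.1453 0.0688] bay [0.0796 0.0015 0.0688] yaw_y 4.14 ztool [-1.e-04 -7.e-04 -1.e+00] F [ 1.3 -9.7  1.7] op 0.0111 q6 0.068
```

```bash
python3 -m jog '[[0.05,0,0,0,0,0,-1],[0.03,0,0,0,0,0,-1],[0,0,0,0,0,0,-1],[0,0,0,0,0,0,-1],[0,0,0,0,0,0,-1],[0,0,0,0,0,0,-1],[0,0,0,0,0,0,-1],[0,0,0,0,0,0,-1],[0,0,0,0,0,0,-1],[0,0,0,0,0,0,-1]]'; python3 - <<'E'
from plan import *
s,M,p=st()
E
```

```text
clock: 21.57
tcp_pos: [0.5635, 0.146, 0.0688]
tcp_rot: [2.139, 2.3, -0.001]
ft_force: [1.2, -10.7, 2.6]
opening: 0.0109
t21.57 p [0.5635 0.146  0.0688] bay [0.0803 0.0014 0.0688] yaw_y 4.14 ztool [-1.e-04 -9.e-04 -1.e+00] F [  1.2 -10.7   2.6] op 0.0109 q6 0.069
```

```bash
python3 -m jog '[[0,0,0,0,0,0,-0.4],[0,0,0,0,0,0,-0.4],[0,0,0,0,0,0,0],[0,0,0,0,0,0,0],[0,0,0,0,0,0,0.2],[0,0,0,0,0,0,0.2],[0,0,0,0,0,0,0.2],[0,0,0,0,0,0,0.2],[0,0,0,0,0,0,0.2],[0,0,0,0,0,0,0.2]]'; python3 - <<'E'
from plan import *
s,M,p=st()
im,d=eyes.grab_frame('wrist'); cv2.imwrite('pics/w6.png',im)
E
```

```text
clock: 22.4
tcp_pos: [0.5633, 0.1468, 0.0689]
tcp_rot: [-2.14, -2.3, -0.0]
ft_force: [-0.4, -1.0, -0.2]
opening: 0.0512
t22.40 p [0.5633 0.1468 0.0689] bay [0.0812 0.0015 0.0689] yaw_y 4.13 ztool [ 0.e+00  1.e-04 -1.e+00] F [-0.4 -1.  -0.2] op 0.0512 q6 0.069
```

View pics/w6.png

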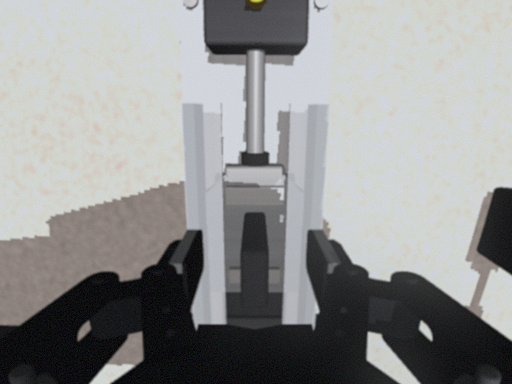

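Fingers are clear of the handle, and the nose at (255,167) is against the rubber tip at (255,158). I'll lift straight up.

```bash
python3 -m jog '[[0,0,-1,0,0,0,0.2],[0,0,-2,0,0,0,0.2],[0,0,-2,0,0,0,0.2],[0,0,-2,0,0,0,0.2],[0,0,-2,0,0,0,0.2],[0,0,-2,0,0,0,0.2],[0,0,-2,0,0,0,0.2],[-1.5,0,-1,0,0,0,0.2],[0,0,0,0,0,0,0.2],[0,0,0,0,0,0,0.2]]'; python3 - <<'E'
from plan import *
from ortho import cloud
s,M,p=st()
for n in('wrist','side'):
    ci=eyes.camera_info(n);im,d=eyes.grab_frame(n)
    cv2.imwrite(f'pics/{n}7.png',im if n=='wrist' else cv2.resize(im[120:240,150:310],None,fx=4.5,fy=4.5,interpolation=cv2.INTER_CUBIC))
    if n=='wrist':
        P,C=cloud(ci,im,d); B=np.array([bay(q) for q in P])
        m=(abs(B[:,1]-.0025)<.005)
        for a in np.arange(-.03,.13,.002 ):
            w=B[m&(B[:,0]>=a)&(B[:,0]<a+.002),2]
            if len(w): print(round(a,3),len(w),np.percentile(w,[10,50,90]).round(4))
        h=B[(B[:,2]>.074)&(B[:,2]<.086)&(abs(B[:,1])<.03)&(B[:,0]>.03)&(B[:,0]<.13)]
        print('handle',len(h),cv2.minAreaRect((h[:,:2]*1000).astype(np.float32)),np.median(h[:,2]))
E
```

```text
clock: 23.28
tcp_pos: [0.5645, 0.1316, 0.2098]
tcp_rot: [2.14, 2.298, 0.002]
ft_force: [-0.2, -0.1, -0.6]
opening: 0.0517
t23.28 p [0.5645 0.1316 0.2098] bay [0.0659 0.0015 0.2098] yaw_y 4.08 ztool [ 1.5e-03  3.0e-04 -1.0e+00] F [-0.2 -0.1 -0.6] op 0.0517 q6 0.044
-0.03 14 [0.0058 0.0064 0.0076]
-0.028 11 [0.0058 0.0063 0.0069]
-0.026 14 [0.0061 0.0069 0.0071]
-0.024 12 [0.0055 0.0061 0.0069]
-0.022 12 [0.0059 0.0067 0.0074]
-0.02 12 [0.006  0.0065 0.0074]
-0.018 12 [0.0061 0.0066 0.0069]
-0.016 16 [0.0059 0.0065 0.0072]
-0.014 10 [0.0057 0.0064 0.0068]
-0.012 6 [0.0064 0.0067 0.0074]
-0.002 12 [0.0276 0.0283 0.0297]
0.0 91 [0.0057 0.0193 0.0282]
0.002 21 [0.0004 0.0015 0.0058]
0.004 13 [0.0003 0.0013 0.0018]
0.006 10 [0.001  0.0017 0.0021]
0.008 14 [0.0007 0.0013 0.0023]
0.01 11 [0.0006 0.0012 0.0022]
0.012 15 [0.0006 0.0013 0.0024]
0.014 14 [0.0008 0.0015 0.0019]
0.016 12 [0.0006 0.0015 0.0023]
0.018 14 [0.0004 0.0012 0.002 ]
0.02 15 [0.0005 0.0012 0.0016]
0.022 11 [-0.0002  0.0007  0.002 ]
0.024 14 [0.0002 0.0014 0.0017]
0.026 1 [0.0047 0.0047 0.0047]
0.028 16 [0.0055 0.0066 0.007
[... 772 characters left out ...]
4 18 [0.0256 0.0287 0.0303]
0.096 21 [0.0297 0.0303 0.0314]
0.098 20 [0.0297 0.0308 0.0315]
0.1 20 [0.0296 0.0304 0.031 ]
0.102 20 [0.0294 0.0299 0.0308]
0.104 20 [0.0289 0.0298 0.0315]
0.106 20 [0.0254 0.0262 0.0271]
0.108 20 [0.0256 0.026  0.0268]
0.11 20 [0.0254 0.0259 0.0268]
0.112 20 [0.0247 0.0261 0.0272]
0.114 24 [0.0253 0.0258 0.0268]
0.116 17 [0.0256 0.0267 0.0283]
0.118 28 [0.0265 0.0275 0.0288]
0.12 21 [0.0267 0.0273 0.0282]
0.122 20 [0.0244 0.0263 0.0281]
0.124 20 [0.0228 0.0249 0.0255]
0.126 20 [0.0222 0.0245 0.0258]
0.128 20 [0.0224 0.0244 0.0258]
handle 435 ((76.92654418945312, 2.5309998989105225), (11.238903045654297, 27.20985221862793), 89.74675750732422) 0.07814770223631151
```

View pics/wrist7.png

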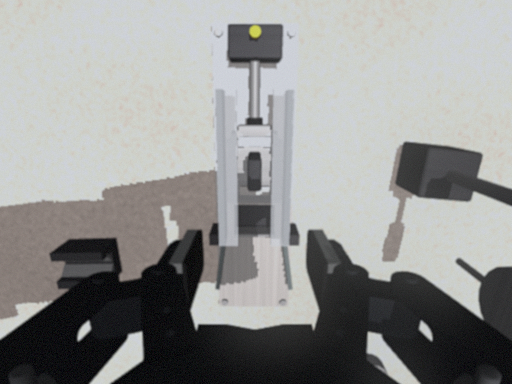

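View pics/side7.png

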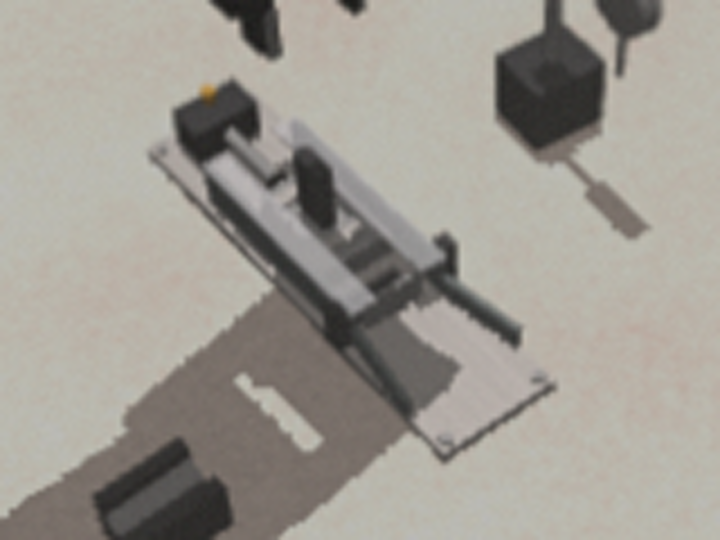

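The wrist image shows the nose touching the tip with no gap. The flap is upright (top at about 30 mm at x≈0) with its recess empty, and the carrier is flat at x≈77 mm, straight.

```bash
python3 -c "
from rig import ctrl; print(ctrl.sign_off())"
```

```text
the job is handed in; nothing more can be done
None
```

I gripped the steel carrier by its handle, set it on the lane's open front end, and slid it through the flap until its nose pressed the rubber tip. I then let go, lifted clear and handed the job in at about 23 s. Sign-off reports no verdict.

- **Seating force:** the wrist force read 10.7 N along the lane at the end of the press. That includes a few newtons of floor drag, so I estimate 8–10 N on the tip itself. There is no direct reading of the tip force.
- **Carrier position:** in the last wrist picture it lies flat about 77 mm past the hinge. It is straight and near mid-lane, with its nose on the tip and no visible gap. It sprang back about 3 mm when let go. Its nose rests about 1 mm past where the free tip stood. The remaining contact force is inferred from that, not measured.
- **Flap:** it stands upright, and its floor recess is empty.
- **Other tools:** the vee block and indicator stand look where they were in the final pictures. I did not check the ring gauge again after the grasp, but the arm did not go near it.
- **Disagreements:** the cameras differed by about 2–3 mm across the lane, so I lined the carrier up with the slot from one wrist picture instead. The network's front-end point was about 1 cm off in the side view and wrong in the scene view, so I used my own fit of the lane from the depth images.

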